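# Eject the job drive and trap it on the dock

## Robot

A 6-joint arm with a two-finger parallel gripper is mounted at the origin on the work surface. World frame = base frame: x ahead of the robot, y to its left, z up, the work surface at z = 0. Lengths are in m, angles in rad, forces in N, time in s.
With the tool pointing down it reaches from about 0.275 to 0.825 m from the base axis. Payload 4.9 kg.
Tool frame: the origin (TCP) lies at the very end of the fingers, on their centre line; the grasp point (between the pads) lies 19 mm behind it; z points along the fingers, x is the direction in which the jaws open and shut, and the axes are right-handed (so a half turn about z gives the same grasp; the last joint's range is limited). The gripper opens to 85 mm and grips with 20 to 120 N. Pads are 22 mm wide; open, the fingers measure 114 mm over their backs; the gripper's body (76 mm by 85 mm) begins 54 mm behind the grasp point. The pads swing forward as they close: fully open they stand 13 mm farther back than shut.
Start: joints at [-1.329, 0.326, -0.193, 1.052, 0, 1.437], TCP at [0.202, -0.512, 0.231] pointing down, gripper open.
Joint ranges: [-2.65, 2.65], [-0.97, 1.79], [-1.3, 1.35], [-1.93, 2.1], [-1.47, 1.37], [-3.14, 3.14]. Speed limits (rad/s): [2.57, 2.57, 3.14, 3.14, 3.14, 3.14].

## Interface

Orientations are given as a unit quaternion [w, x, y, z].
In Python, from station import r gives the robot as it stands.
- The arm moves only by the tool jog_arm, never from a script. Its argument "motion" is text: rows parted by semicolons, each of 5 numbers parted by spaces: the opening, from 0 (shut) to 1 (fully open), then the shift along the tool's x, y, z scaled (see below), then the turn about the tool's z scaled (see below). In form: gripper tx ty tz twist; .... A call has exactly 10 rows; each row is the pose to reach, as a shift and turn from the pose measured when the call began, along the tool's axes at that moment; what a row does not reach only later rows make up. The controller multiplies each number of a shift by 0.2 m and each number of a turn by pi/2 rad. A row lasts 1/8 s, in which the tool goes at most 62.5 mm and 10.7 degrees, less where a joint would pass 70% of its speed; a pose out of reach is approached as far as the arm can. A call with a number of a shift or a turn outside -1 to 1 is refused whole. A call with a gripper value outside its range is refused whole. The fingers move at their own pace and stop on an object; "newtons" is the grip in N (left out, the last holds). Time passes only in rows, so rows that repeat a pose let the fingers close, or fill a call up. It gives the time, the measured TCP pose, the force and the opening at its end, in the units of the state.
- r.get_obs(): the state, without advancing time (a new reading comes with each control period).
- r.grab_frame(name): name is "side" or "top"; returns a dict with "img" (480x640x3 uint8, red, green, blue), "mtx" (3x3 intrinsics, pixels), "rvec" (rotation vector, rad) and "tvec" (3), from world to camera coordinates, as OpenCV has them. Camera axes: x right, y down, z forward; pixel columns grow to the right and rows downward; lengths in m; the calibration is good to about 2 mm. A picture is of the moment at which its call begins. There is no depth.
- r.close_job(): hands the job in, once; it reports no verdict.
The state is a dict: "t": time; "q": joint angles; "dq": joint speeds; "joint_efforts": joint torques, N m; "tool_pos": TCP position; "tcp_rot": TCP orientation; "contact_force": force on the tool from outside, world axes, zero at the start; "torque": the same for the moment, N m; "opening": finger opening in m.
Only numpy, scipy, OpenCV 4.12 (cv2) and the standard library are available. Lean on these libraries where they do the work, as an engineer would, in place of code of your own. Each camera call takes 0.05 s, during which the arm holds its last target. There are 200 camera calls.

## Task

Eject the blue-fronted data drive from its sloping dock: press the orange eject key with one finger, and with the other finger, waiting in front of the drive, stop it when it has popped out about 30 mm, before it slides off the front of the dock. Do not grip or lift the drive, and leave the other things on the table alone. Finish while still holding the drive back with that finger, so that I can take it.

Things in the scene. Friction and masses are not known exactly. Their poses are not given: they have to be found in the camera images.
- dock: Fixed dark grey drive dock: a wedge 192 mm long, 132 mm wide, its open bed sloping down at 16 degrees to the front (-x). Origin on the table, mid-length, under the centre line of the drive's channel. x to the rear, y left seen from the front, z up. The slick bed cannot hold a freed drive: it shoots down and falls off the front edge within a fraction of a second.
- lip (a point): Middle of the bed's front edge, 24 mm above the table. Its axes are the bed's: x up the slope to the rear, y left, z square out of the bed (bed = plane z 0). Channel walls at |y| 41.5 to 47 mm are 5 mm high, 15 mm behind x = 71.5 mm; the key's deck reaches y = 82 mm, with a 6 mm high cover behind x = 76 mm; a 29 mm hood starts at x = 150 mm. The bed from x = 0 to 53 mm is empty.
- key_top (a point): Centre of the top of the orange eject key, a cap 26 mm (along the slope) x 27 mm, left of the channel: at x = 56, y = 64, z = 9 mm in the lip's axes when up. Pressed square to the bed. Its steel arm carries the catch (6 mm thick, standing 5 mm above the bed) in front of the left corner of the drive's bezel.
- key (a joint): How far the key is pressed, m: 0 up, 0.007 fully down (top then 2 mm above the bed). Spring: 2 N to start, 6 N fully down, plus a little friction; it springs back. The catch frees the drive at about 0.005.
- drive: The loose drive, about 240 g: aluminium body with white label, 70 mm wide, 19 high, 100 long, behind a blue front plate (bezel) 10 mm thick, 80 wide, 26 high. Origin: middle of the underside of the whole 110 mm length, on the bed; x to its rear up the slope, z out of the bed. A spring behind it (4 N falling to 1.2 N over 14 mm) shoots it to the front at about 0.6 m/s once the catch lets go.
- drive_front (a point): Centre of the front face of the blue bezel, 13 mm above the bed. Docked it is 60 mm from the lip along the lip's x, so popped out by 30 mm it is at x = 30 mm. Behind x = 43 mm the bezel still stands over the catch.
- spare: Bystander: a spare drive with a grey bezel, of the same size, lying flat on the table beside the dock. Origin: middle of its underside.
- stamp: Bystander: rubber stamp with a wooden knob handle, foot 56 x 30 mm, 66 mm tall. Origin: middle of its underside.
- ink: Bystander: small ink bottle, 40 mm across, 85 mm tall, red cap. Origin: middle of its underside.
- tape: Bystander: black desk tape dispenser with a yellow roll, 125 x 52 mm, 68 mm tall. Origin: middle of its underside.
Things that resemble listed ones, but are neither listed nor needed, are in the scene too. What is shaped like the drive but black or yellow is not meant. Of the things that look like the dock, take the one that is farthest from the robot's base at the start.

How it is judged:
On the way, in this order (a step that is already met when the one before it is completed fails the run):
1. the eject key is pressed while the drive is still in the dock (value of joint key above 0.003 m and x of drive_front in the frame of lip above 0.052 m).
2. the drive has popped out 18 to 50 mm and a finger has stopped it on the bed (x of drive_front in the frame of lip between 0.01 and 0.042 m and contact force between the fingers and drive above 0.1 N and linear speed of drive below 0.015 m/s and z of drive_front in the frame of lip between 0.009 and 0.018 m), for 0.3 s.
At the end, for the whole second after the job is handed in: The drive lies flat on the dock's bed (within 4 to 5 mm), at rest (under 15 mm/s), its front 18 to 50 mm out from the docked position, and a finger is touching it with more than 0.1 N, holding it back on the slope (all of step 2); the arm keeps its last pose, push and grip.
It fails at once if the drive's front slides out past the front edge of the bed (x of drive_front in the frame of lip below 0 m).
It fails at once if the drive is lifted off the bed by more than 8 mm (z of drive in the frame of lip above 0.008 m or z of drive_front in the frame of lip above 0.022 m).
It fails at once if a bystander (spare drive, stamp, ink bottle, tape dispenser) is moved by more than 15 mm or tipped over (distance of any of spare, stamp, ink, tape from where it was at the start of the episode above 0.015 m or angle between any of spare, stamp, ink, tape's own z axis and vertical above 0.3 rad).
It also fails if it takes over 32 s, if anything falls off the work surface, if the arm or the gripper's body presses on something with over 40 N, if the wrist force passes 120 N, or if a joint passes its speed limit or range.

## Working session

There is one attempt and no reset: what is moved stays moved. The work goes in short steps, Python scripts to look and compute and a tool call to move; the robot and the scene stay as the last step left them, time stands still between calls to the robot, and variables do not carry over. Pictures are saved under pics/ and viewed, about 8 in all and at most 12, crops included, and the job is handed in when it is done.

Besides the shell and the picture viewer there is one more tool, called after "Request:" as a command line: name --argument value ..., lists and objects as JSON in quotes. jog_arm: Moves the arm, as the interface text tells. Its arguments: {"type":"object","properties":{"motion":{"type":"string"},"newtons":{"type":"number"}},"required":["motion"]}

```bash
mkdir -p pics; ls
python3 - <<'E'
from station import r
import cv2
for n in("side","top"):
    f=r.grab_frame(n); cv2.imwrite(f"pics/{n}0.png",f["img"][:,:,::-1]); print(n,f["mtx"].tolist(),f["rvec"],f["tvec"])
o=r.get_obs(); print(o)
E
```

```text
pics
side [[534.9277325041901, 0.0, 317.4099045510619], [0.0, 534.9277325041901, 242.03093902307933], [0.0, 0.0, 1.0]] [ 0.09804806 -2.77220864  1.36633774] [0.59291188 0.06254161 0.94429489]
top [[588.1666755214096, 0.0, 323.3697509426585], [0.0, 588.1666755214096, 234.03135124780775], [0.0, 0.0, 1.0]] [ 2.1286119  -2.16728359  0.1352194 ] [0.03480559 0.62546442 1.28798376]
{'t': 0.1, 'q': array([-1.32917300e+00,  3.26897873e-01, -1.93508263e-01,  1.05198983e+00,
       -1.49263816e-05,  1.43660805e+00]), 'dq': array([-0.00055471, -0.00051296,  0.00122902, -0.00127154, -0.00074287,
        0.00343196]), 'joint_efforts': array([ 6.05256191e-04, -4.44238722e+01,  2.63037854e+01,  7.91538914e-03,
       -1.69952050e-04, -1.87319813e-06]), 'tool_pos': array([ 0.20174896, -0.51108869,  0.23055557]), 'tcp_rot': array([-5.28821829e-04,  8.26748677e-01, -5.62570871e-01, -6.00092501e-04]), 'contact_force': array([ 0.04224884,  0.52071221, -0.02317144]), 'torque': array([-0.05907958,  0.00723598,  0.0088124 ]), 'opening': 0.08541633782479137}
```

View pics/top0.png

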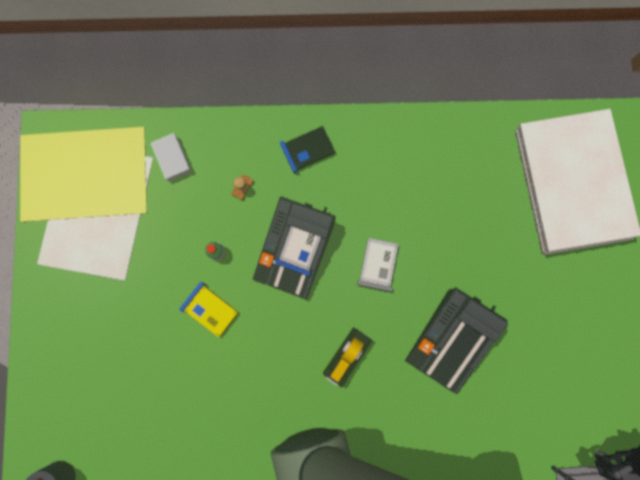

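View pics/side0.png

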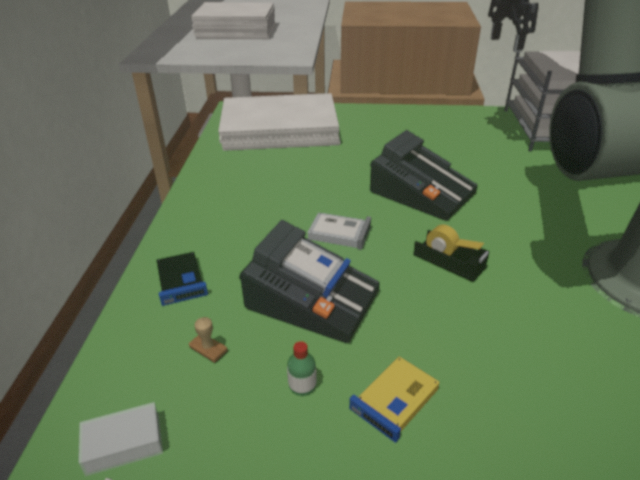

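The top view shows two docks. One, with the blue-fronted drive, is at about (295,248). The other is empty, at (456,340). The base is at the bottom near (310,480), so the first looks farthest, which I'll confirm by numbers. The black (308,148) and yellow (209,310) drives are lookalikes. Next are enlarged crops of the first dock.

Run:
```python
import cv2
a=cv2.imread("pics/top0.png")[190:305,240:350]; cv2.imwrite("pics/topc.png",cv2.resize(a,None,fx=5,fy=5,interpolation=cv2.INTER_CUBIC))
a=cv2.imread("pics/side0.png")[215:345,230:390]; cv2.imwrite("pics/sidec.png",cv2.resize(a,None,fx=4.5,fy=4.5,interpolation=cv2.INTER_CUBIC))
```

```text
(no output)
```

View pics/topc.png

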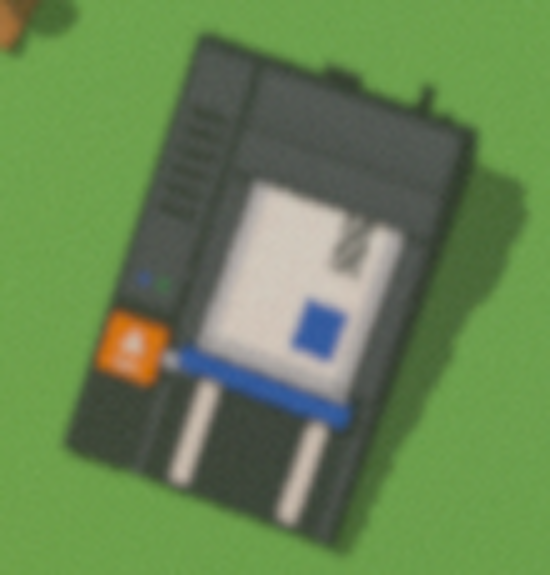

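View pics/sidec.png

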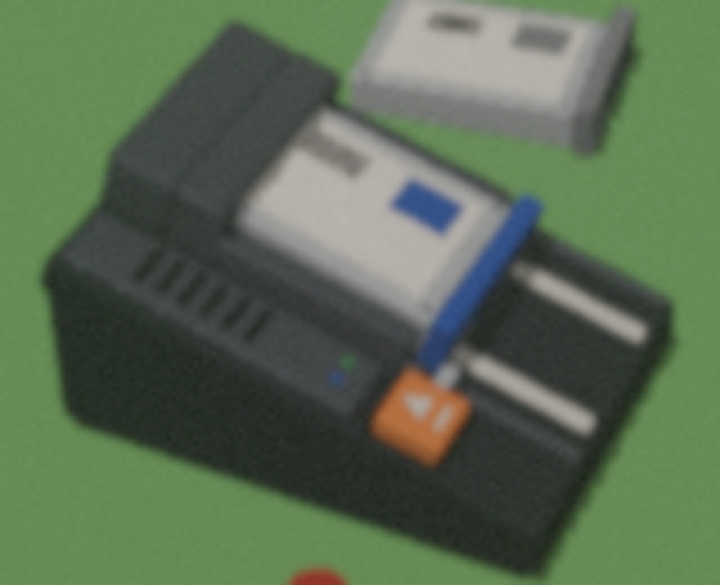

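The crops confirm it: dock with hood, white-label drive with blue bezel, and orange key with its steel catch arm. In the top crop the key is at about (134,347) and the bezel runs from (180,355) to (350,415). In the side crop the key top is at about (425,407) and the bezel top runs from (535,205) to (432,362). Next I fit the dock pose and work out the two-finger plan.

```bash
cat > h.py <<'E'
import numpy as np, cv2
from scipy.spatial.transform import Rotation as R
from scipy.optimize import least_squares
def proj(f,P): return cv2.projectPoints(np.atleast_2d(P).astype(float),f["rvec"],f["tvec"],f["mtx"],None)[0][:,0]
A=np.radians(16)
def bed2w(p,pose):  # lip axes (m) -> world
    p=np.atleast_2d(p); x,y,yaw=pose
    return R.from_euler("zy",[yaw,-A]).apply(p)+[x,y,.024]
E
python3 - <<'E'
from h import *
from station import r
F={n:r.grab_frame(n) for n in("top","side")}
T=lambda u,v:(240+(u+.5)/5-.5,190+(v+.5)/5-.5); S=lambda u,v:(230+(u+.5)/4.5-.5,215+(v+.5)/4.5-.5)
obs=[("top",(56,64,9),T(134,346)),("top",(0,82,0),T(68,450)),("top",(0,-50,0),T(338,550)),
("top",(65,0,26),T(263,384)),("side",(56,64,9),S(425,407)),("side",(60,-40,26),S(541,207)),("side",(65,0,26),S(484,283)),("side",(60,40,26),S(436,366))]
def res(p): return np.concatenate([(proj(F[n],bed2w(np.array(q)/1e3,p))[0]-o) for n,q,o in obs])
s=least_squares(res,[.6,.05,-.3],loss="soft_l1"); print(s.x,np.degrees(s.x[2])); print(res(s.x).reshape(-1,2).round(1))
np.save("pose.npy",s.x)
# rough xy of bystanders (top view, z~0)
f=F["top"];M=R.from_rotvec(f["rvec"].ravel()).as_matrix();c=-M.T@f["tvec"].ravel()
for n,u,v,z in(("ink",214,250,.06),("tape",348,357,.04),("spare",379,264,.02),("stamp",242,186,.03),("dock2",456,340,.04)):
    d=M.T@np.linalg.inv(f["mtx"])@[u,v,1]; print(n,(c+d*(z-c[2])/d[2]).round(3))
print(bed2w([[.056,.064,.009],[0,0,0]],s.x).round(4))
E
```

```text
[ 0.50160884  0.11564805 -0.34175122] -19.58090229801284
[[-2.5  0.3]
 [-4.  -0.6]
 [-2.5 -2.5]
 [-0.2 -0.6]
 [ 0.5 -1.1]
 [-0.8 -0.4]
 [ 0.5 -6. ]
 [ 4.6 -9.4]]
ink [0.592 0.268 0.06 ]
tape [ 0.352 -0.026  0.04 ]
spare [ 0.558 -0.102  0.02 ]
stamp [0.743 0.21  0.03 ]
dock2 [ 0.385 -0.265  0.04 ]
[[0.5705 0.1572 0.0531]
 [0.5016 0.1156 0.024 ]]
```

Run:
```python
from h import *
from station import r
F={n:r.grab_frame(n) for n in("top","side")}
T=lambda u,v:(240+(u+.5)/5-.5,190+(v+.5)/5-.5); S=lambda u,v:(230+(u+.5)/4.5-.5,215+(v+.5)/4.5-.5)
obs=[("top",(56,64,9),T(134,346)),("top",(0,82,0),T(68,450)),("top",(0,-50,0),T(338,550)),
("top",(65,0,26),T(263,384)),("side",(56,64,9),S(425,407)),("side",(60,-40,26),S(541,207)),("side",(60,40,0),S(432,368))]
def res(p): return np.concatenate([(proj(F[n],bed2w(np.array(q)/1e3,p))[0]-o) for n,q,o in obs])
s=least_squares(res,[.6,.05,-.3],loss="soft_l1"); print(s.x,np.degrees(s.x[2])); print(res(s.x).reshape(-1,2).round(1))
np.save("pose.npy",s.x); print(bed2w([[.056,.064,.009],[0,0,0]],s.x).round(4))
out=[]
for n,(x0,y0,w,h) in(("top",(240,190,110,115)),("side",(230,215,160,130))):
    k=4.2; im=cv2.resize(F[n]["img"][y0:y0+h,x0:x0+w,::-1],None,fx=k,fy=k,interpolation=cv2.INTER_CUBIC)
    im=cv2.resize(im,(390,int(390*im.shape[0]/im.shape[1]))); k=390/w
    for poly in([(43,50.5,9),(69,50.5,9),(69,77.5,9),(43,77.5,9)],[(0,82,0),(0,-50,0)],[(60,40,26),(60,-40,26),(70,-40,26),(70,40,26)],[(60,40,0),(60,-40,0)],[(150,-47,29),(150,47,29)]):
        q=(proj(F[n],bed2w(np.array(poly)/1e3,s.x))-[x0,y0]+.5)*k
        cv2.polylines(im,[q.astype(int)],True,(0,255,255),1)
    out.append(cv2.copyMakeBorder(im,0,420-im.shape[0],0,0,cv2.BORDER_CONSTANT))
cv2.imwrite("pics/ov.png",np.hstack(out))
```

```text
[ 0.50122249  0.11295749 -0.3506029 ] -20.088066738924066
[[-1.   0.3]
 [-2.7 -0.7]
 [-1.4 -2.2]
 [ 1.2 -0.3]
 [ 0.7 -2.7]
 [-0.2 -1.4]
 [ 1.3  0.1]]
[[0.5704 0.1538 0.0532]
 [0.5012 0.113  0.024 ]]
```

View pics/ov.png

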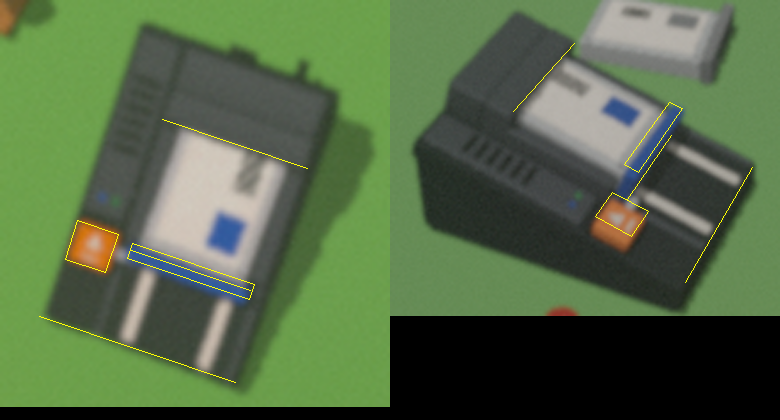

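The overlay agrees to about 2 px, with the front edge some 5 mm off in the top view, so that's good enough to set out. I'll go above the dock and look again from there.

Request:
jog_arm --motion "1 -0.11 -0.125 0 -0.1; 1 -0.22 -0.25 0 -0.2; 1 -0.33 -0.375 0 -0.3; 1 -0.44 -0.5 0 -0.4; 1 -0.55 -0.625 0 -0.5; 1 -0.66 -0.75 0 -0.6; 1 -0.77 -0.875 0 -0.7; 0.75 -0.87 -1 0 -0.8; 0.75 -0.87 -1 0 -0.9; 0.75 -0.87 -1 0 -1" --newtons 20

```text
t: 1.55
tool_pos: [0.3243, -0.2757, 0.2313]
tcp_rot: [-0.0, 0.982, 0.19, 0.0]
contact_force: [-0.9, -0.1, -0.9]
opening: 0.0642
```

Request:
jog_arm --motion "0.75 0.11 -0.094 0 0; 0.75 0.22 -0.188 0 0; 0.75 0.33 -0.28 0 0; 0.75 0.44 -0.375 0 0; 0.75 0.55 -0.47 0 0; 0.75 0.66 -0.56 0 0; 0.75 0.77 -0.66 0 0; 0.75 0.88 -0.75 0 0; 0.75 0.94 -0.8 0 -0.08; 0.75 1 -0.85 0 -0.155"

```text
t: 2.8
tool_pos: [0.4467, -0.0427, 0.2313]
tcp_rot: [-0.0, 0.951, 0.31, 0.0]
contact_force: [0.5, -0.2, 0.4]
opening: 0.0642
```

Request:
jog_arm --motion "0.75 0.15 -0.075 0 0; 0.75 0.3 -0.15 0 0; 0.75 0.45 -0.225 0.1 0; 0.75 0.6 -0.3 0.2 0; 0.75 0.75 -0.37 0.3 0; 0.75 0.89 -0.445 0.4 0; 0.75 0.89 -0.445 0.48 0; 0.75 0.89 -0.445 0.53 0; 0.75 0.89 -0.445 0.53 0; 0.75 0.89 -0.445 0.53 0"

```text
t: 4.05
tool_pos: [0.5383, 0.1335, 0.1261]
tcp_rot: [0.0, 0.951, 0.309, 0.001]
contact_force: [0.2, -0.9, -0.2]
opening: 0.0645
```

Run:
```python
from h import *
from station import r
F={n:r.grab_frame(n) for n in("top","side")}
out=[]
for n,(x0,y0,w,h) in(("top",(240,190,110,130)),("side",(230,180,170,170))):
    out.append(cv2.resize(F[n]["img"][y0:y0+h,x0:x0+w,::-1],(400,int(400*h/w)),interpolation=cv2.INTER_CUBIC))
H=max(o.shape[0] for o in out); out=[cv2.copyMakeBorder(o,0,H-o.shape[0],0,0,cv2.BORDER_CONSTANT) for o in out]
cv2.imwrite("pics/c2.png",np.hstack(out)); o=r.get_obs(); print(o["tool_pos"],o["tcp_rot"],o["opening"])
```

```text
[0.53855551 0.13373683 0.12629691] [3.69185420e-05 9.50901330e-01 3.09493162e-01 8.00796084e-04] 0.06398234194792958
```

View pics/c2.png

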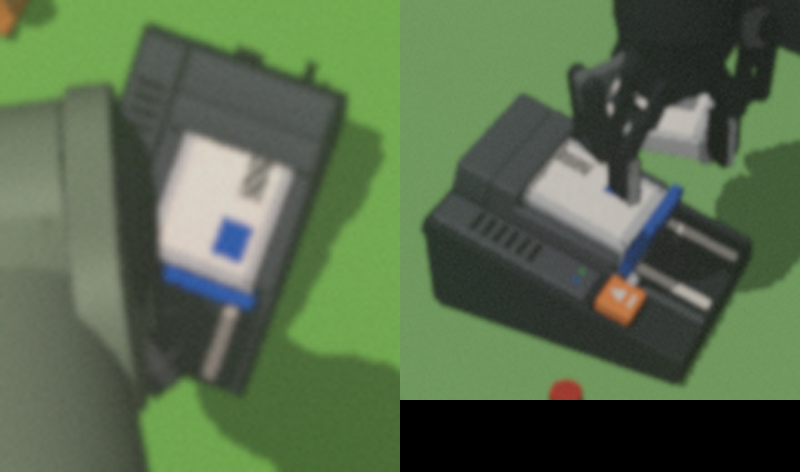

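Top view: the wrist hides the key side of the dock. Side view: the key finger tip is at panel (627,200), the waiting finger tip at (725,160) and the key at (622,298). I'll compare these with the predictions.

Run:
```python
from h import *
from station import r
F={n:r.grab_frame(n) for n in("top","side")}
o=r.get_obs(); p=np.array(o["tool_pos"]); q=np.array(o["tcp_rot"]); Rt=R.from_quat(np.roll(q,-1)).as_matrix(); f=F["side"]
tc=lambda u,v:(230+(u-400)*.425,180+v*.425)
print("seen tips",tc(627,200),tc(725,160),"key",tc(622,298))
for dz in(0,-.006,-.012):
  print(dz,[proj(f,p+Rt@[s*.039,0,dz])[0].round(1).tolist() for s in(1,-1)])
pose=np.load("pose.npy"); print("pred key",proj(f,bed2w([.056,.064,.009],pose)))
# refit with per-camera pixel offsets (regularised); add points from the unobstructed crops
T=lambda u,v:(240+u/3.545,190+v/3.545); S=lambda u,v:(230+(u-400)*.425,180+v*.425)
obs=[("top",(56,64,9),(266.6,259.2)),("top",(0,82,0),(253.4,279.7)),("top",(0,-50,0),(307.6,299.6)),("top",(65,0,26),(292.4,266.6)),
("side",(56,64,9),S(622,296)),("side",(60,-40,26),S(681,188)),("side",(60,40,0),S(623,273)),("side",(0,82,0),S(685,366)),("side",(0,-50,0),S(749,240))]
def res(s): 
  return np.concatenate([np.ravel([proj(F[n],bed2w(np.array(a)/1e3,s[:3]))[0]+s[3+2*(n=="side"):5+2*(n=="side")]-b for n,a,b in obs]),s[3:]/1.5])
s=least_squares(res,[*pose,0,0,0,0],loss="soft_l1"); print(s.x.round(4)); print(res(s.x)[:18].reshape(-1,2).round(1))
np.save("pose2.npy",s.x[:3])
K=bed2w([.056,.064,.009],s.x[:3]);print("K",K.round(4))
```

```text
seen tips (326.475, 265.0) (368.125, 248.0) key (324.35, 306.65)
0 [[324.5, 267.8], [367.7, 250.0]]
-0.006 [[324.5, 264.7], [367.9, 246.9]]
-0.012 [[324.4, 261.5], [368.1, 243.8]]
pred key [[324.71961316 302.40289407]]
[ 0.5012  0.1139 -0.3425  1.7211  0.5774 -0.3282  0.3478]
[[-0.2  0.7]
 [-1.7  0.1]
 [-0.4 -1.7]
 [ 2.1  0. ]
 [ 0.2 -2.3]
 [-0.4  0. ]
 [ 1.9  1.5]
 [-0.2 -4.1]
 [-0.5  1.8]]
K [[0.57   0.1554 0.0531]]
```

Request:
jog_arm --motion "0.75 0 0 0.06 0; 0.75 0 0 0.12 0; 0.75 0 0 0.18 0; 0.75 0 0 0.24 0; 0.75 0 0 0.29 0; 0.75 0 0 0.33 0; 0.75 0 0 0.35 0; 0.75 0 0 0.35 0; 0.75 0 0 0.35 0; 0.75 0 0 0.35 0"

```text
t: 5.5
tool_pos: [0.5389, 0.134, 0.0565]
tcp_rot: [0.0, 0.951, 0.31, 0.001]
contact_force: [0.2, 0.4, -0.1]
opening: 0.0641
```

Run:
```python
from h import *
from station import r
f=r.grab_frame("side"); x0,y0,w,h=275,235,110,82; k=7.2
im=cv2.resize(f["img"][y0:y0+h,x0:x0+w,::-1],None,fx=k,fy=k,interpolation=cv2.INTER_CUBIC)
im=cv2.convertScaleAbs(im,alpha=1.6,beta=10)
cv2.imwrite("pics/c3.png",im); o=r.get_obs(); print(o["tool_pos"],o["contact_force"],o["opening"])
pose=np.load("pose2.npy")
px=lambda P:((proj(f,P)-[x0,y0]+.5)*k).round().tolist()
p=np.array(o["tool_pos"]);Rt=R.from_quat(np.roll(o["tcp_rot"],-1)).as_matrix()
print("tips",[px(p+Rt@[s*.039,0,-.005]) for s in(1,-1)])
for s in(1,-1): print("rect",px(np.array([p+Rt@[s*a/1e3,b/1e3,-.005] for a in(32,46.5) for b in(-11,11)])))
print("keytop",px(bed2w(np.array([(43,50.5,9),(43,77.5,9),(69,77.5,9),(69,50.5,9),(56,64,9)])/1e3,pose)))
```

```text
[0.53883307 0.13397468 0.05644966] [-0.93557162  0.47354481  0.35880583] 0.06394471417129943
tips [[[361.0, 471.0]], [[658.0, 340.0]]]
rect [[416.0, 489.0], [361.0, 429.0], [358.0, 515.0], [304.0, 454.0]]
rect [[661.0, 380.0], [603.0, 324.0], [715.0, 356.0], [656.0, 301.0]]
keytop [[440.0, 486.0], [392.0, 559.0], [285.0, 503.0], [334.0, 431.0], [363.0, 494.0]]
```

View pics/c3.png

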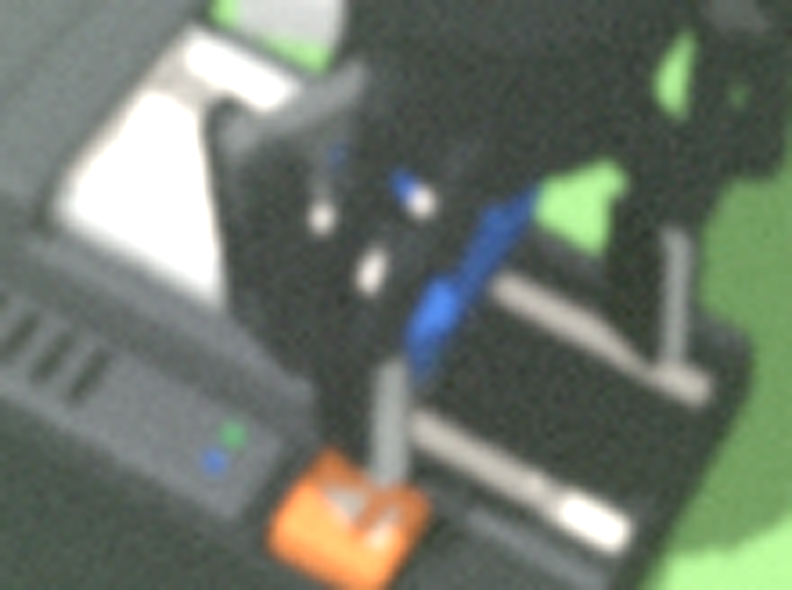

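The key sits lower than predicted. I found the cause: `from_euler("zy")` is extrinsic, and it should be intrinsic "ZY". In the crop, the key finger's bottom is at about (392,485), the key cap corners at (328,455), (430,510) and (272,525), and the waiting finger tip at (672,365). I'll fix that and refit.

```bash
sed -i 's/"zy"/"ZY"/' h.py
python3 - <<'E'
from h import *
from station import r
F={n:r.grab_frame(n) for n in("top","side")}
S=lambda u,v:(230+(u-400)*.425,180+v*.425); C=lambda u,v:(275+u/7.2-.5,235+v/7.2-.5)
obs=[("top",(56,64,9),(266.6,259.2)),("top",(0,82,0),(253.4,279.7)),("top",(0,-50,0),(307.6,299.6)),("top",(65,0,26),(292.4,266.6)),
("side",(69,50.5,9),C(328,455)),("side",(43,50.5,9),C(430,510)),("side",(60,-40,26),S(681,188)),("side",(60,40,0),S(623,273)),("side",(0,82,0),S(685,366)),("side",(0,-50,0),S(749,240))]
def res(s): 
  return np.concatenate([np.ravel([proj(F[n],bed2w(np.array(a)/1e3,s[:3]))[0]+s[3+2*(n=="side"):5+2*(n=="side")]-b for n,a,b in obs]),s[3:]/1.])
s=least_squares(res,[.5,.11,-.34,0,0,0,0],loss="soft_l1"); print(s.x.round(4)); print(res(s.x)[:20].reshape(-1,2).round(1))
np.save("pose2.npy",s.x[:3]); pose=s.x[:3]
o=r.get_obs();p=np.array(o["tool_pos"]);Rt=R.from_quat(np.roll(o["tcp_rot"],-1)).as_matrix()
inv=lambda P:(R.from_euler("ZY",[pose[2],-A]).inv().apply(np.atleast_2d(P)-[pose[0],pose[1],.024])*1e3).round(1)
for sg in(1,-1):print("tip rect in lip axes",inv([p+Rt@[sg*a/1e3,b/1e3,-.005] for a in(32,41.5) for b in(-11,11)]).tolist())
print("jaw axis deg", np.degrees(np.arctan2(Rt[1,0],Rt[0,0])-pose[2]),inv(p))
E
```

```text
[ 0.5009  0.1129 -0.345   1.3993  0.6075 -0.4724  1.0398]
[[-0.4  0.6]
 [-1.1 -0.2]
 [-0.4 -1.3]
 [ 0.8 -0. ]
 [ 0.  -0.4]
 [ 0.4 -0.4]
 [-0.2 -0.6]
 [ 1.6  3.3]
 [-1.1 -0.6]
 [ 0.1  0.1]]
tip rect in lip axes [[46.2, 65.3, 25.7], [63.7, 53.0, 20.7], [51.3, 73.2, 24.2], [68.8, 60.8, 19.2]]
tip rect in lip axes [[11.6, 12.4, 35.5], [29.1, 0.0, 30.5], [6.5, 4.5, 36.9], [24.0, -7.9, 31.9]]
jaw axis deg 55.84502181775491 [[36.3 32.7 23.2]]
```

Refit residuals are about 1 px. The key finger lands within the cap. The waiting finger's inner corner will meet the bezel at lip x≈28 and y≈0, about 32 mm out. I'll descend to just before contact first.

Request:
jog_arm --motion "0.75 0 0 0.01 0; 0.75 0 0 0.02 0; 0.75 0 0 0.03 0; 0.75 0 0 0.04 0; 0.75 0 0 0.045 0; 0.75 0 0 0.05 0; 0.75 0 0 0.055 0; 0.75 0 0 0.06 0; 0.75 0 0 0.06 0; 0.75 0 0 0.06 0"

```text
t: 6.9
tool_pos: [0.5388, 0.134, 0.0444]
tcp_rot: [0.0, 0.951, 0.31, 0.001]
contact_force: [0.5, -0.7, 0.4]
opening: 0.0641
```

Request:
jog_arm --motion "0.75 0 0 0.004 0; 0.75 0 0 0.008 0; 0.75 0 0 0.012 0; 0.75 0 0 0.015 0; 0.75 0 0 0.015 0; 0.75 0 0 0.015 0; 0.75 0 0 0.015 0; 0.75 0 0 0.015 0; 0.75 0 0 0.015 0; 0.75 0 0 0.015 0"

```text
t: 8.15
tool_pos: [0.539, 0.134, 0.0415]
tcp_rot: [0.0, 0.951, 0.31, 0.001]
contact_force: [1.1, -1.2, 4.3]
opening: 0.0643
```

Run:
```python
from h import *
from station import r
f=r.grab_frame("side"); x0,y0,w,h=275,235,110,82; k=7.2
im=cv2.resize(f["img"][y0:y0+h,x0:x0+w,::-1],None,fx=k,fy=k,interpolation=cv2.INTER_CUBIC)
cv2.imwrite("pics/c4.png",cv2.convertScaleAbs(im,alpha=1.6,beta=10)); o=r.get_obs(); print(o["t"],o["tool_pos"],o["contact_force"],o["opening"])
```

```text
8.2 [0.53898174 0.13401551 0.04145021] [ 1.40435746 -1.36153573  3.16731245] 0.06418643980707818
```

View pics/c4.png

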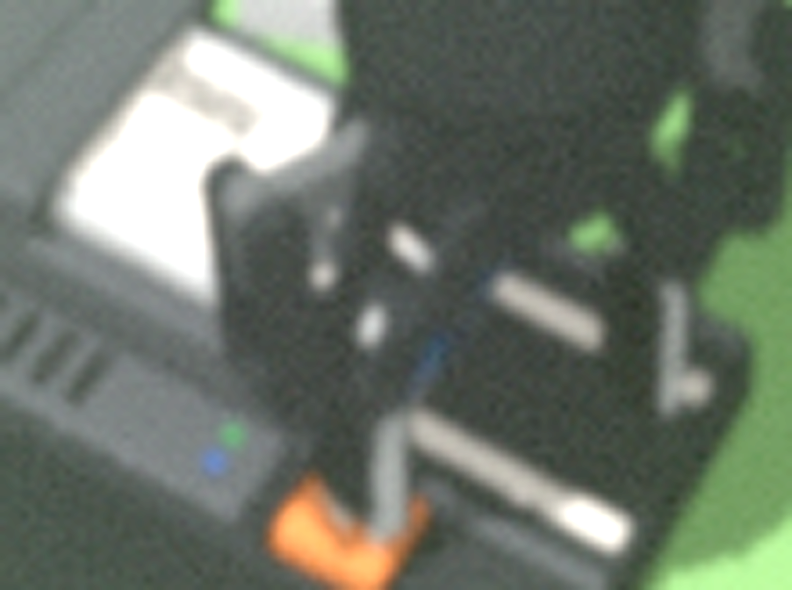

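The finger is on the key at (392,535) with about 3–4 N. The drive is still docked, and the waiting finger is in front at (672,410). Now I press through.

Request:
jog_arm --motion "0.75 0 0 0.004 0; 0.75 0 0 0.008 0; 0.75 0 0 0.012 0; 0.75 0 0 0.016 0; 0.75 0 0 0.02 0; 0.75 0 0 0.02 0; 0.75 0 0 0.02 0; 0.75 0 0 0.02 0; 0.75 0 0 0.02 0; 0.75 0 0 0.02 0"

```text
t: 9.45
tool_pos: [0.5385, 0.1342, 0.0373]
tcp_rot: [-0.0, 0.951, 0.31, 0.001]
contact_force: [-0.5, 1.3, 4.9]
opening: 0.064
```

Run:
```python
from h import *
from station import r
out=[]
for n,(x0,y0,w,h) in(("top",(240,190,110,130)),("side",(270,225,120,100))):
    f=r.grab_frame(n); im=cv2.resize(f["img"][y0:y0+h,x0:x0+w,::-1],(400,int(400*h/w)),interpolation=cv2.INTER_CUBIC)
    out.append(cv2.copyMakeBorder(cv2.convertScaleAbs(im,alpha=1.5,beta=10),0,480-im.shape[0],0,0,cv2.BORDER_CONSTANT))
cv2.imwrite("pics/c5.png",np.hstack(out))
o=r.get_obs(); print(o["t"],o["tool_pos"],o["contact_force"],o["opening"])
```

```text
9.55 [0.53857312 0.13418735 0.03732983] [-0.86193703  0.61367185  5.40203403] 0.0638727809633496
```

View pics/c5.png

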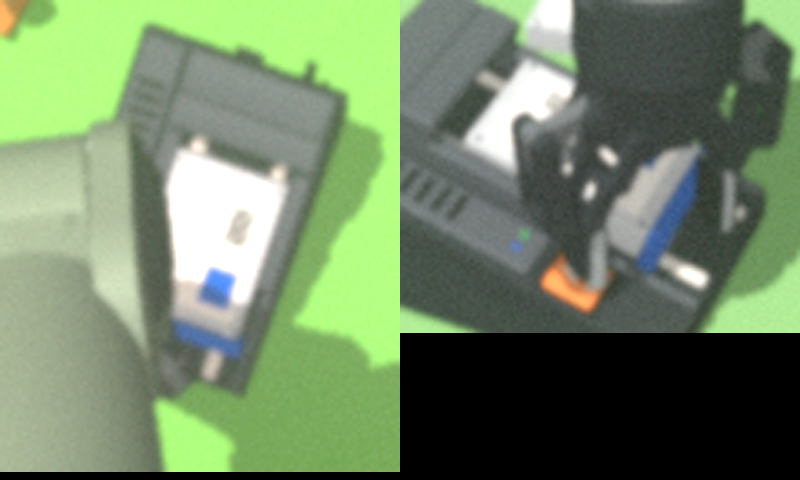

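The drive has popped out and rests against the waiting finger. The right end of the bezel moved from about (252,303) to (240,350) in the top panel, about 31 mm. I'll let some time pass holding, check that it's still, then hand in.

Run:
```python
from h import *
from station import r
a=r.grab_frame("top")["img"]
for _ in range(12): b=r.grab_frame("top"); 
pose=np.load("pose2.npy")
def bl(im):
    c=im[270:300,285:312].astype(int); m=(c[...,2]>c[...,0]+40)&(c[...,2]>c[...,1]+25); v,u=np.nonzero(m); return (u.mean()+285).round(2),(v.mean()+270).round(2),m.sum()
print(bl(a),bl(b["img"]))
u=proj(b,bed2w([[.035,-.02,.026],[.045,-.02,.026],[.025,-.02,.026]],pose)); print(u.round(1))
o=r.get_obs(); print(o["t"],o["tool_pos"],o["contact_force"]); r.close_job()
```

```text
(np.float64(297.68), np.float64(279.62), np.int64(80)) (np.float64(297.7), np.float64(279.65), np.int64(79))
[[296.3 281.5]
 [297.7 277.3]
 [294.9 285.7]]
10.2 [0.53866884 0.13409117 0.03732561] [-2.04878354  2.07576065  4.56968917]
the job is handed in; nothing more can be done
```

I pressed the orange key with one finger. The blue-fronted drive popped out and stopped against the other finger, about 30 mm out and well short of the front edge. I handed the job in at 10.2 s with the key still pressed (about 5 N) and that finger still holding the drive back.

**Last checks:**
- **Position:** the pictures put the drive about 30 mm out, give or take a few millimetres.
- **At rest:** its image position changed by less than 0.05 px over 0.6 s, so it was still.
- **Which dock:** I used the dock holding the blue-fronted drive. It is also the one farthest from the base.

**Not confirmed:**
- **Finger force on the drive:** I could not measure it separately. That it is touching rests on the pictures and on the drive staying still on a slick slope.
- **Other things on the table:** the arm was not moved near them, but I did not measure their positions again at the end.
- **Camera agreement:** the two cameras differed by about 1–2 px (2–4 mm), even after I fixed a rotation-order mistake in my first dock fit.

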